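# Put the desk supplies back in their trays

## Task

Tidy the supplies on the desk mat into the three shallow wooden trays: the long flat box goes in the long tray, the round tin in the round tray, and both pads of sticky notes in the square tray, the large pale pad lying flat on the tray's floor and the small dark pad on top of it, on its middle. Everything must lie flat, well inside its tray and not on the lip. Leave the stapler, the eraser and the coffee glass where they are.

Things in the scene. Friction and masses are not known exactly. Their poses are not given: they have to be found in the camera images.
- large_pad: large pad of sticky notes, pale grey-white, square, 66 x 66 x 12 mm, on the desk mat (a fixed grey mat 3 mm thick, its top at z = 0.003). Origin at the centre of its underside, z up, x and y along its sides
- small_pad: small thick pad of sticky notes, dark grey, square, 50 x 50 x 20 mm, on the mat. Origin at the centre of its underside, z up, x and y along its sides
- flat_box: long flat card box, dark grey with a printed panel on its top, 56 (x) x 118 (y) x 18 mm, closed, on the mat. Origin at the centre of its underside, z up, x across and y along its length
- tin: round closed tin, sage green, 57 mm in diameter and 26 mm high, on the mat. Origin at the centre of its underside, z up
- square_tray_in (a point): centre of the inner floor of the square tray of pale wood, 96 x 96 mm outside, 88 x 88 mm inside, 6 mm above the desk. Floor plate 3 mm thick; lip 4 mm thick, rising 6 mm above the floor. The lip stands at the four corners only: a 46 mm wide gap is left in the middle of each side for a finger. x and y along its sides, z up. Fixed
- long_tray_in (a point): centre of the inner floor of the long tray of pale wood, 86 (x) x 148 (y) mm outside, 78 (x) x 140 (y) mm inside, 6 mm above the desk. Floor plate 3 mm thick; lip 4 mm thick, rising 6 mm above the floor. Finger gaps in the lip: 60 mm mid-way along the long sides, 36 mm in the short ones. x across and y along its length, z up. Fixed
- round_tray_in (a point): centre of the inner floor of the round tray of pale wood, 87 mm in diameter outside, 79 mm inside, 6 mm above the desk. Floor plate 3 mm thick; lip 4 mm thick, rising 6 mm above the floor. The lip runs all round. z up. Fixed
- stapler: bystander: black stapler, 36 (x) x 128 (y) x 43 mm, loose, on the mat among the supplies. Origin at the centre of its underside
- eraser: bystander: white eraser in a black sleeve, 19 (x) x 46 (y) x 12 mm, loose, on the desk behind the mat. Origin at the centre of its underside
- glass: bystander: glass of milky coffee, 78 mm in diameter, 88 mm high, loose, on the desk to the right of the mat. Origin at the centre of its underside

How it is judged:
By the outcome, as a careful person would: the job done as asked, in the order asked, and still so for the second after the job is handed in, with the robot touching nothing.
It also fails if it takes over 96 s, if anything falls off the work surface, if the arm or the gripper's body presses on something with over 40 N, if the wrist force passes 120 N, or if a joint passes its speed limit or range.

## Robot

A 7-joint arm with a two-finger parallel gripper is mounted at the origin on a cart in front of the work surface, level with it; the furniture and walls round the work are solid. World frame = base frame: x ahead of the robot, y to its left, z up, the work surface at z = 0. Lengths are in mm, angles in rad, forces in N, time in s.
With the tool pointing down it reaches from about 425 to 875 mm from the base axis. Payload 4.7 kg.
Tool frame: the origin (TCP) lies midway between the tips of the shut fingers; the grasp point (between the pads) lies 19 mm behind it (r.pinch_z is the distance from the TCP to the grasp point, in mm); z points along the fingers, y is the line along which they close (so a half turn about z gives the same grasp; the last joint's range is limited). The gripper opens to 85 mm and grips with 20 to 120 N. Pads are 22 mm wide; open, the fingers measure 114 mm over their backs; the gripper's body (76 mm by 85 mm) begins 54 mm behind the grasp point. The pads swing forward as they close: fully open they stand 13 mm farther back than shut.
Start: joints at [1.322, 0.321, -0.07, 1.45, 0.023, 1.371, -0.057], TCP at [168.839, -627.711, 205.449] pointing down, gripper open.
Joint ranges: [-2.86, 2.86], [-0.3, 2.09], [-1.38, 1.24], [0.06, 2.45], [-1.56, 4.7], [0.09, 2.05], [-2.69, 2.69]. Speed limits (rad/s): [2.57, 2.57, 3.14, 3.14, 3.14, 3.14, 3.14].

## Interface

Orientations are given as a unit quaternion [w, x, y, z].
In Python, from plant import r gives the robot as it stands.
- The arm moves only by the shell command python3 shift.py FILE, which reads ROWS from the file FILE. ROWS is a JSON list of rows, 1 to 10 of them, each an object with the fields xyz (a list: dx, dy, dz in mm), rot (a list: a rotation vector rx, ry, rz in rad), finger_gap (the opening from 0.0 (shut) to 1.0 (fully open)); a field left out counts as zero (the opening has to be given); each row is the pose to reach, as a shift and turn from the pose commanded when the command began, along the tool's axes at that moment; what a row does not reach only later rows make up. A row lasts 1/10 s, in which the tool goes at most 50 mm and 0.15 rad, less where a joint would pass 70% of its speed; a pose out of reach is approached as far as the arm can. The fingers move at their own pace and stop on an object; the grip force is fixed at half the most. Time passes only in rows, so rows that do not move let the fingers close. It prints the time, the measured TCP pose, the force, the opening and the grip force at its end. Input that does not fit is refused with a message, and nothing moves.
- r.read_state(): the state, without advancing time (a new reading comes with each control period).
- r.camera(name): name is "side" or "top" or "wrist"; returns a dict with "pixels" (400x640x3 uint8, red, green, blue), "intrinsics" (3x3 intrinsics, pixels), "world_from_camera" (4x4, takes a point from camera to world coordinates); the wrist camera has in their place "mount" (4x4, takes a point from camera to tool coordinates, whose origin is the TCP and whose axes are the flange's). Camera axes: x right, y up, looking along -z (the intrinsics and any distortion apply to the point x, -y, -z); pixel columns grow to the right and rows downward; lengths in mm; the calibration is good to about 2 mm. A picture is of the moment at which its call begins: read the wrist's pose just before it. There is no depth.
- r.hand_in(): hands the job in; it is judged then, once.
The state is a dict: "t": time; "joint_positions": joint angles; "joint_vel": joint speeds; "joint_torque": joint torques, N m; "position": TCP position; "tool_rot": TCP orientation; "contact_force": force on the tool from outside, world axes, zero at the start; "torque": the same for the moment, N m; "grip_width": opening from 0.0 (shut) to 1.0 (fully open); "grip_force": force on a finger pad.
Only numpy, scipy, OpenCV 4.12 (cv2) and the standard library are available. Lean on these libraries where they do the work, as an engineer would, in place of code of your own. Each camera call takes 0.05 s, during which the arm holds its last target. There are 200 camera calls.

## Working session

There is one attempt and no reset: what is moved stays moved. The work goes in short steps, Python scripts to look and compute and a shell command to move; the robot and the scene stay as the last step left them, time stands still between calls to the robot, and variables do not carry over. Pictures are saved under pics/ and viewed, at most 14 in all, crops included, and the job is handed in when it is done.

```bash
ls; mkdir -p pics; python3 - <<'E'
from plant import r
import cv2,numpy as np
s=r.read_state();print(s['t'],s['position'],s['tool_rot'],s['grip_width'])
for n in('top','side'):
    c=r.camera(n);cv2.imwrite(f'pics/{n}0.png',c['pixels'][:,:,::-1]);print(n,c['intrinsics'],c['world_from_camera'],[k for k in c])
    np.savez(f'{n}0.npz',K=c['intrinsics'],T=c['world_from_camera'])
c=r.camera('wrist');print(c['mount'],c['intrinsics'],c.keys())
E
```

```text
pics
plant.py
shift.py
0.0 [ 168.6383711  -627.13104118  204.32782609] [-9.46191196e-04  9.91379735e-01  1.31016384e-01 -1.82034213e-04] 1.0007635100084171
top [[419.48591348   0.         318.40860702]
 [  0.         419.48591348 198.16461042]
 [  0.           0.           1.        ]] [[ 2.14994502e-02  9.97607069e-01 -6.57108003e-02  5.39949310e+02]
 [-9.99760435e-01  2.17226048e-02  2.68334115e-03 -1.31473973e+02]
 [ 4.10432985e-03  6.56373680e-02  9.97835102e-01  1.06372062e+03]
 [ 0.00000000e+00  0.00000000e+00  0.00000000e+00  1.00000000e+00]] ['pixels', 'intrinsics', 'world_from_camera']
side [[446.5600616    0.         319.58840089]
 [  0.         446.5600616  197.91058213]
 [  0.           0.           1.        ]] [[ 9.51887099e-01 -2.09641414e-01  2.23520534e-01  9.40510048e+02]
 [ 3.05871997e-01  6.94694978e-01 -6.51030881e-01 -1.01654657e+03]
 [-1.87955579e-02  6.88076569e-01  7.25394625e-01  1.03440584e+03]
 [ 0.00000000e+00  0.00000000e+00  0.00000000e+00  1.00000000e+00]] ['pixels', 'intrinsics', 'world_from_camera']
[[-1.26883316e-03  9.60026346e-01  2.79906779e-01  6.96893489e+01]
 [ 9.99999188e-01  1.18430969e-03  4.71098376e-04 -7.16447627e-01]
 [ 1.20770543e-04  2.79907149e-01 -9.60027069e-01 -1.68618366e+02]
 [ 0.00000000e+00  0.00000000e+00  0.00000000e+00  1.00000000e+00]] [[285.68150727   0.         321.39324467]
 [  0.         285.68150727 198.48709385]
 [  0.           0.           1.        ]] dict_keys(['pixels', 'intrinsics', 'mount'])
```

View pics/top0.png

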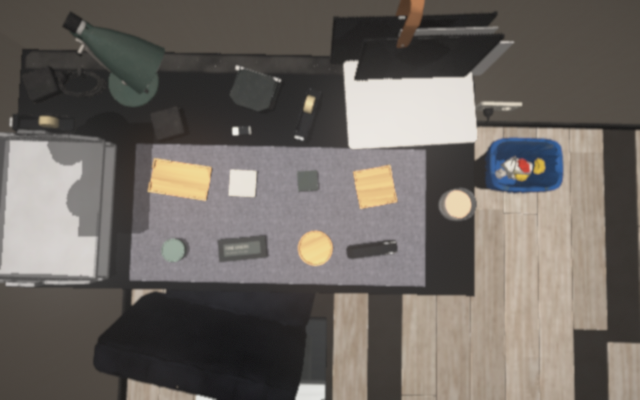

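View pics/side0.png

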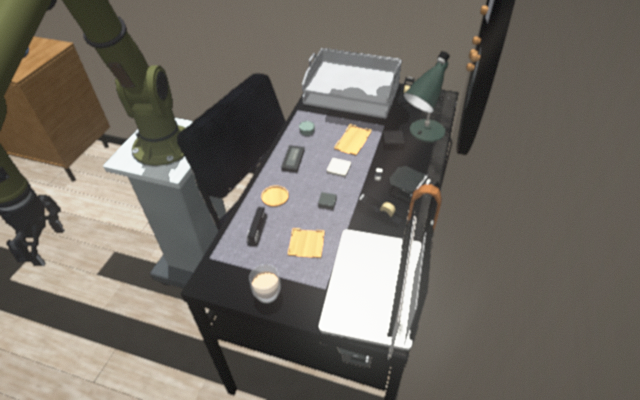

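The top picture shows, at about these pixels: long tray (180,180), large pad (242,183), small pad (308,181), square tray (375,187), tin (173,250), box (243,248), round tray (315,248), stapler (372,249). I'll enlarge the two halves to read corners.

```bash
python3 - <<'E'
import cv2
im=cv2.imread('pics/top0.png')
for n,x in(('a',140),('b',270)):
    c=im[150:275,x:x+145 if n=='a' else x+140];cv2.imwrite(f'pics/crop{n}.png',cv2.resize(c,None,fx=5 if n=='b' else 5,fy=4.8 if 0 else 4.8,interpolation=cv2.INTER_CUBIC) if 0 else cv2.resize(c,None,fx=4.8,fy=4.8,interpolation=cv2.INTER_CUBIC))
E
```

```text
(no output)
```

View pics/cropa.png

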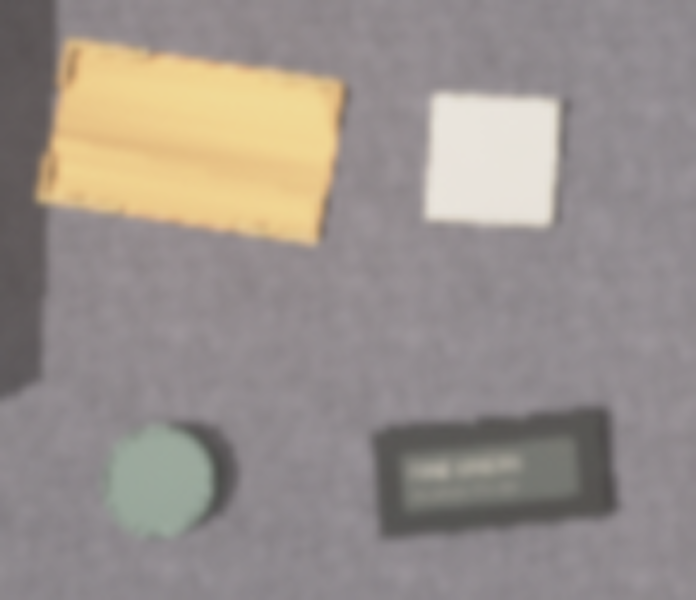

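View pics/cropb.png

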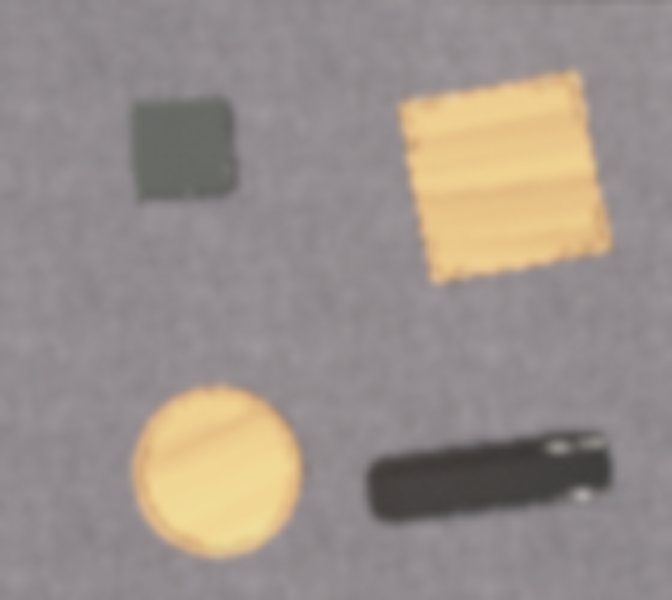

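```bash
cat > h.py <<'E'
import numpy as np, cv2
from scipy.spatial.transform import Rotation as R
def cast(n,uv,z,K=None,T=None):
    if K is None: d=np.load(n+'0.npz');K,T=d['K'],d['T']
    uv=np.atleast_2d(np.array(uv,float));d=np.c_[(uv-K[:2,2])/[K[0,0],K[1,1]],np.ones(len(uv))]*[1,-1,-1]
    d=d@T[:3,:3].T;o=T[:3,3];return (o+d*((z-o[2])/d[:,2])[:,None])[:,:2]
def crop(uv,x0,y0,s=4.8): return (np.array(uv)+.5)/s-.5+[x0,y0]
def quad(p): # centre, angle of edge p0->p1 (deg), sizes
    c=p.mean(0);e=(p[1]-p[0])+(p[2]-p[3]);f=(p[3]-p[0])+(p[2]-p[1])
    a=np.degrees(np.arctan2(e[1],e[0]));b=np.degrees(np.arctan2(f[1],f[0]))
    return c.round(1),round(a,1),round(b,1),np.hypot(*e)/2,np.hypot(*f)/2
def pose(s): return np.array(s['position']),R.from_quat(np.array(s['tool_rot'])[[1,2,3,0]])
def go(x,y,z,yaw): # shift from the present pose to TCP x,y,z, tool x axis at yaw deg (mod 180 choice by caller), tool down
    from plant import r
    s=r.read_state();p,q=pose(s)
    t=R.from_euler('z',yaw,degrees=True)*R.from_euler('x',np.pi)
    print('t',round(s['t'],2),'p',p.round(1),'yaw',np.degrees(np.arctan2(*q.as_matrix()[[1,0],0])).round(1),'q7',np.round(s['joint_positions'],2),'w',round(s['grip_width'],3))
    print('  shift',q.inv().apply(np.array([x,y,z])-p).round(1),'rv',(q.inv()*t).as_rotvec().round(3))
E
python3 - <<'E'
from h import *
A={'long':([(65,40),(345,80),(318,245),(37,202)],140,12),'large':([(432,92),(562,97),(555,226),(425,221)],140,15),
'box':([(375,432),(607,408),(615,514),(383,536)],140,21),'small':([(133,101),(230,97),(237,196),(139,201)],270,23),
'square':([(400,103),(578,71),(612,250),(433,284)],270,12),'stapler':([(370,460),(608,433),(613,490),(378,521)],270,40)}
for k,(p,x,z) in A.items(): print(k,quad(cast('top',crop(p,x,150),z)))
for k,p,x,z in(('tin',(160,480),140,29),('round',(217,471),270,12)): q=cast('top',crop([p],x,150),z);print(k,q,np.hypot(*q[0]))
from plant import r
q=pose(r.read_state())[1];print(q.as_matrix().round(3))
E
```

```text
long (array([649.7, 216.4]), np.float64(-97.2), np.float64(173.0), np.float64(148.94879455019466), np.float64(87.07897411779635))
large (array([643.7,  57.2]), np.float64(-91.0), np.float64(178.8), np.float64(68.00046048924351), np.float64(67.81790963795156))
box (array([481.2,  49.9]), np.float64(-83.1), np.float64(-173.7), np.float64(119.73267266014655), np.float64(53.93781103757079))
small (array([ 651.9, -107.6]), np.float64(-86.1), np.float64(-175.0), np.float64(50.68458484189891), np.float64(52.045050706196776))
square (array([ 641.9, -276.1]), np.float64(-78.3), np.float64(-168.8), np.float64(95.4705599411227), np.float64(96.2878346063105))
stapler (array([ 487.1, -267.4]), np.float64(-81.8), np.float64(-172.9), np.float64(120.68424574744756), np.float64(29.825023296491807))
tin [[474.12882738 219.16991132]] 522.3347537569891
round [[ 485.20367126 -128.00115321]] 501.80364469255807
[[ 0.966  0.26  -0.001]
 [ 0.26  -0.966  0.001]
 [-0.    -0.001 -1.   ]]
```

```bash
python3 - <<'E'
from h import *
for a in [(150,293),(97,350),(310,300),(300,390)]:
  for b in [(262,75),(283,125),(190,150),(210,205)]:
    zs=np.arange(-700,700,10.)
    e=[np.hypot(*(cast('top',a,z)-cast('side',b,z))[0]) for z in zs];i=int(np.argmin(e))
    if e[i]<60: print(a,b,zs[i],round(e[i]),cast('top',a,zs[i]).round())
go(430,-380,230,10)
E
```

```text
(150, 293) (283, 125) -50.0 12 [[355. 301.]]
(97, 350) (262, 75) 130.0 6 [[260. 340.]]
(310, 300) (262, 75) 430.0 56 [[ 429. -124.]]
(300, 390) (190, 150) 100.0 14 [[ 173. -102.]]
t 0.15 p [ 168.7 -627.3  204.6] yaw 15.1 q7 [ 1.32  0.32 -0.07  1.45  0.02  1.37 -0.06] w 0.998
  shift [ 316.6 -170.9  -25.2] rv [-0.001  0.     0.088]
```

```bash
echo '[{"xyz": [40,-22,-15],"rot": [0,0,-0.08],"finger_gap": 1},{"xyz": [80,-44,-25],"rot": [0,0,-0.15],"finger_gap": 1},{"xyz": [120,-66,-25],"rot": [0,0,-0.23],"finger_gap": 1},{"xyz": [160,-88,-25],"rot": [0,0,-0.3],"finger_gap": 1},{"xyz": [200,-110,-25],"rot": [0,0,-0.38],"finger_gap": 1},{"xyz": [240,-130,-25],"rot": [0,0,-0.45],"finger_gap": 1},{"xyz": [280,-152,-25],"rot": [0,0,-0.53],"finger_gap": 1},{"xyz": [317,-171,-25],"rot": [0,0,-0.6],"finger_gap": 1}]' > m.json && python3 shift.py m.json; python3 -c "
from h import *
go(481,50,180,96.6)"
```

```text
t: 0.95
position: [431.9, -378.1, 230.4]
tool_rot: [-0.0, 0.908, 0.42, 0.0]
contact_force: [0.6, -0.6, -0.5]
grip_width: 0.999
grip_force: 0.0
t 0.95 p [ 431.9 -378.1  230.4] yaw 49.7 q7 [ 0.99  0.17 -0.36  1.6   0.06  1.39 -0.08] w 0.999
  shift [ 358.2 -239.6   50.4] rv [-0.    -0.    -0.819]
```

```bash
echo '[{"xyz": [40,-27,0],"rot": [0,0,-0.09],"finger_gap": 1},{"xyz": [80,-53,0],"rot": [0,0,-0.18],"finger_gap": 1},{"xyz": [120,-80,5],"rot": [0,0,-0.27],"finger_gap": 1},{"xyz": [160,-107,10],"rot": [0,0,-0.37],"finger_gap": 1},{"xyz": [200,-134,15],"rot": [0,0,-0.46],"finger_gap": 1},{"xyz": [240,-160,20],"rot": [0,0,-0.55],"finger_gap": 1},{"xyz": [280,-187,30],"rot": [0,0,-0.64],"finger_gap": 1},{"xyz": [320,-214,40],"rot": [0,0,-0.73],"finger_gap": 1},{"xyz": [358,-240,50],"rot": [0,0,-0.82],"finger_gap": 1},{"xyz": [358,-240,50],"rot": [0,0,-0.82],"finger_gap": 1}]' > m.json && python3 shift.py m.json; cat >> h.py <<'E'
def wrist(name,crop=None):
    from plant import r
    p,q=pose(r.read_state());c=r.camera('wrist');W=np.eye(4);W[:3,:3]=q.as_matrix();W[:3,3]=p
    np.savez(name+'0.npz',K=c['intrinsics'],T=W@c['mount']);cv2.imwrite(f'pics/{name}.png',c['pixels'][:,:,::-1]);return c['pixels']
E
python3 -c "
from h import *
go(481,50,180,96.6); wrist('w1')"
```

```text
t: 1.95
position: [479.8, 55.6, 179.5]
tool_rot: [-0.001, 0.662, 0.75, 0.001]
contact_force: [-1.0, -0.6, -0.8]
grip_width: 1.001
grip_force: 0.0
t 1.95 p [479.8  55.6 179.5] yaw 97.2 q7 [ 0.61  0.01 -0.77  1.86  0.    1.27 -0.04] w 1.001
  shift [-5.7  0.5 -0.5] rv [-0.001 -0.003  0.01 ]
```

View pics/w1.png

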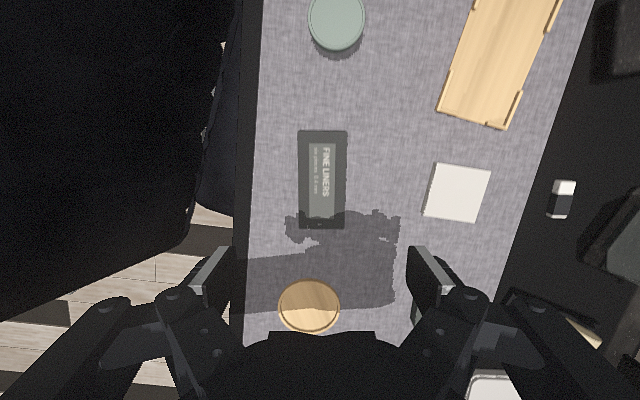

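The wrist picture shows the box with corners (299,131),(346,131),(344,229),(298,227), large pad (436,163),(490,172),(476,223),(422,214), round tray centre about (309,305), and tin centre about (336,22) partly cut off.

```bash
python3 -c "
from h import *
print(quad(cast('w1',[(299,131),(346,131),(344.5,229),(298.5,227)],21)))
print(quad(cast('w1',[(436,163),(490,172),(476,223),(422,214)],15)))
print(cast('w1',[(309,305)],12))
go(481,50,2,96.6)"
```

```text
(array([479. ,  52.7]), np.float64(5.7), np.float64(-83.4), np.float64(54.508515674782586), np.float64(116.11593889820396))
(array([641.4,  56.9]), np.float64(-2.5), np.float64(-90.6), np.float64(67.50025595328138), np.float64(64.26993349527051))
[[ 482.98420203 -123.10687167]]
t 2.0 p [480.2  51.5 179.8] yaw 96.8 q7 [ 0.61  0.01 -0.77  1.86  0.01  1.27 -0.04] w 1.005
  shift [ -1.8   0.8 177.8] rv [-0.001 -0.001  0.004]
```

```bash
echo '[{"xyz": [0,0,50],"finger_gap": 1},{"xyz": [0,0,100],"finger_gap": 1},{"xyz": [0,0,140],"finger_gap": 1},{"xyz": [0,0,165],"finger_gap": 1},{"xyz": [0,0,175],"finger_gap": 1},{"xyz": [0,0,178],"finger_gap": 1},{"xyz": [0,0,178],"finger_gap": 1}]' > m.json && python3 shift.py m.json; python3 -c "
from h import *
go(480,51,2,96.6)"
```

```text
t: 2.7
position: [481.9, 47.3, 3.2]
tool_rot: [0.001, 0.667, 0.745, 0.0]
contact_force: [-1.0, 0.1, 0.6]
grip_width: 1.003
grip_force: 0.0
t 2.7 p [481.9  47.3   3.2] yaw 96.4 q7 [ 0.54  0.26 -0.75  2.05  0.22  0.92 -0.22] w 1.003
  shift [ 3.9 -1.5  1.2] rv [ 0.001  0.    -0.004]
```

```bash
echo '[{"xyz": [3,-1.5,1],"finger_gap": 1},{"xyz": [3,-1.5,1],"finger_gap": 1},{"xyz": [3,-1.5,1],"finger_gap": 0.5},{"xyz": [3,-1.5,1],"finger_gap": 0.3},{"xyz": [3,-1.5,1],"finger_gap": 0},{"xyz": [3,-1.5,1],"finger_gap": 0},{"xyz": [3,-1.5,1],"finger_gap": 0},{"xyz": [3,-1.5,1],"finger_gap": 0}]' > m.json && python3 shift.py m.json
```

```text
t: 3.5
position: [479.1, 50.6, 1.3]
tool_rot: [-0.0, 0.666, 0.746, -0.0]
contact_force: [0.2, -0.4, 0.9]
grip_width: 0.001
grip_force: 0.0
```

```bash
python3 -c "
from h import *
go(480,51,2,96.6)"
```

```text
t 3.5 p [479.1  50.6   1.3] yaw 96.4 q7 [ 0.53  0.25 -0.75  2.05  0.22  0.91 -0.23] w 0.001
  shift [ 0.3  0.9 -0.7] rv [-0.     0.    -0.003]
```

```bash
python3 -c "
from h import *
wrist('w2')"
```

```text
(no output)
```

View pics/w2.png

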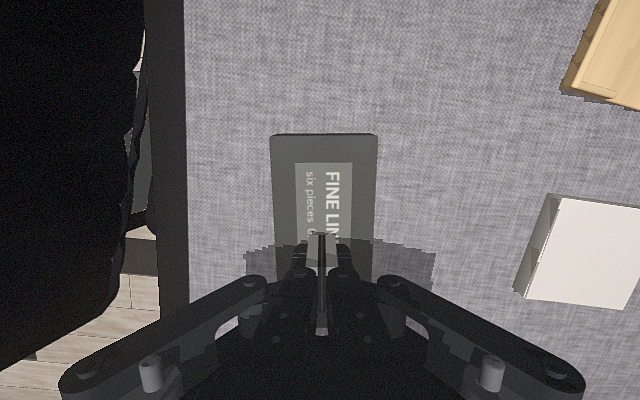

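The picture shows the fingers shut above the box: they passed over it untouched, tip at about (322,236). Checking the true camera height from the pad's and box's apparent sizes.

```bash
python3 -c "
from h import *
from plant import r
print(r.pinch_z)
d=np.load('w20.npz');print(d['T'].round(2))
for z in (0,21,40): print(z,cast('w2',[(270,134),(377,134)],z), np.diff(cast('w2',[(270,134),(377,134)],z),axis=0))
p=np.array([0,0,0,1.]);T=d['T'];K=d['K']
s=r.read_state();P,q=pose(s)
for o in (0,-19,-30):
  X=np.linalg.inv(T)@np.r_[P+q.apply([0,0,o]),1];print(o,K[0,0]*X[0]/-X[2]+K[0,2],K[1,1]*-X[1]/-X[2]+K[1,2],X[:3])
"
```

```text
18.700000000000003
[[ 9.9000e-01 -1.1000e-01 -3.0000e-02  4.6999e+02]
 [ 1.1000e-01  9.5000e-01  2.8000e-01  1.2137e+02]
 [-0.0000e+00 -2.8000e-01  9.6000e-01  1.6995e+02]
 [ 0.0000e+00  0.0000e+00  0.0000e+00  1.0000e+00]]
0 [[441.20848383 107.78842206]
 [503.0313942  114.66461143]] [[61.82291037  6.87618936]]
21 [[444.76487627 109.46611912]
 [498.94855028 115.49264231]] [[54.18367401  6.02652319]]
40 [[447.98256467 110.9840355 ]
 [495.25454864 116.24181311]] [[47.27198397  5.2577776 ]]
0 323.79851719923806 232.24837014369274 [   1.5306633   -21.48494447 -181.80151918]
-19 324.02720525609055 245.26899795182024 [   1.50796547  -26.78304925 -163.55516144]
-30 324.18453572200104 254.22679604455146 [   1.49482462  -29.85037306 -152.99148065]
```

```bash
python3 -c "
from h import *
from plant import r
a=r.camera('side')['pixels'][110:200,240:360,::-1];b=r.camera('top')['pixels'][205:295,200:290,::-1]
cv2.imwrite('pics/s3.png',cv2.resize(a,None,fx=6,fy=6,interpolation=cv2.INTER_CUBIC))"
```

```text
(no output)
```

View pics/s3.png

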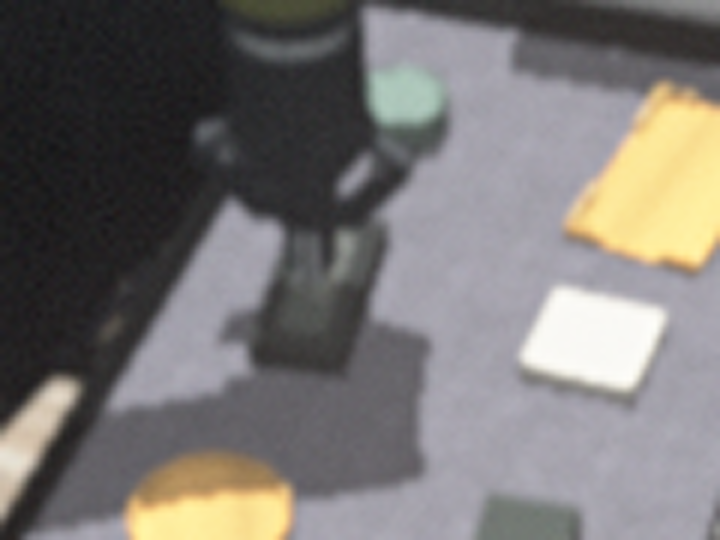

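The side crop shows the shut fingers ending on or just above the box's top, tip near (310,280) in the crop. Compare with the TCP's projection.

```bash
python3 -c "
from h import *
d=np.load('side0.npz');K,T=d['K'],d['T']
for z in (1,10,21,30,40):
  X=np.linalg.inv(T)@[479.1,50.6,z,1];u=K[0,0]*X[0]/-X[2]+K[0,2];v=K[1,1]*-X[1]/-X[2]+K[1,2];print(z,(u-240)*6,(v-110)*6)"
```

```text
1 315.8577897175463 307.55839705787497
10 314.87871785345 295.85926705961856
21 313.6707497520606 281.4250090953789
30 312.67301884998346 269.50291843510564
40 311.5543717112537 256.13597492656925
```

```bash
for i in 1 2 3; do echo '[{"xyz": [0,0,2],"finger_gap": 0},{"xyz": [0,0,2],"finger_gap": 0}]' > m.json && python3 shift.py m.json | grep -E 'pos|contact|width'; done
```

```text
position: [479.0, 50.6, -0.9]
contact_force: [-0.2, 0.0, -0.5]
grip_width: -0.001
position: [478.9, 50.6, -2.9]
contact_force: [-0.6, 0.6, 0.3]
grip_width: -0.003
position: [479.3, 50.7, -4.7]
contact_force: [-0.1, 0.8, -1.0]
grip_width: 0.005
```

```bash
echo '[{"xyz": [0,0,2],"finger_gap": 0},{"xyz": [0,0,2],"finger_gap": 0}]' > m.json && python3 shift.py m.json | grep -E 'pos|contact'; echo '[{"xyz": [0,0,2],"finger_gap": 0},{"xyz": [0,0,2],"finger_gap": 0}]' > m.json && python3 shift.py m.json | grep -E 'pos|contact'
```

```text
position: [479.3, 50.6, -4.9]
contact_force: [-7.0, -1.9, 18.0]
position: [479.4, 50.6, -5.0]
contact_force: [-14.2, -1.4, 37.4]
```

Contact: the shut tips meet the box top at reported TCP z ≈ −4.8, so they really sit about 26 mm above the reported TCP. I back off, open, and go lower.

```bash
echo '[{"xyz": [0,0,-25],"finger_gap": 0},{"xyz": [0,0,-40],"finger_gap": 0.5},{"xyz": [0,0,-40],"finger_gap": 1},{"xyz": [0,0,-40],"finger_gap": 1},{"xyz": [0,0,-40],"finger_gap": 1},{"xyz": [0,0,-40],"finger_gap": 1}]' > m.json && python3 shift.py m.json; echo '[{"xyz": [0,0,25],"finger_gap": 1},{"xyz": [0,0,40],"finger_gap": 1},{"xyz": [0,0,50],"finger_gap": 1},{"xyz": [0,0,55],"finger_gap": 1},{"xyz": [0,0,55],"finger_gap": 1}]' > m.json && python3 shift.py m.json; python3 -c "
from h import *
go(480,51,-26,96.6);wrist('w3')"
```

```text
t: 5.25
position: [478.4, 50.6, 30.4]
tool_rot: [-0.001, 0.666, 0.746, -0.001]
contact_force: [-0.3, -0.4, 0.2]
grip_width: 0.845
grip_force: 0.0
t: 5.75
position: [478.6, 50.8, -24.3]
tool_rot: [-0.001, 0.666, 0.746, -0.0]
contact_force: [0.6, 0.4, -0.1]
grip_width: 1.0
grip_force: 0.0
t 5.75 p [478.6  50.8 -24.3] yaw 96.4 q7 [ 0.51  0.3  -0.74  2.07  0.26  0.87 -0.26] w 1.0
  shift [0.  1.4 1.7] rv [-0.002 -0.001 -0.003]
```

View pics/w3.png

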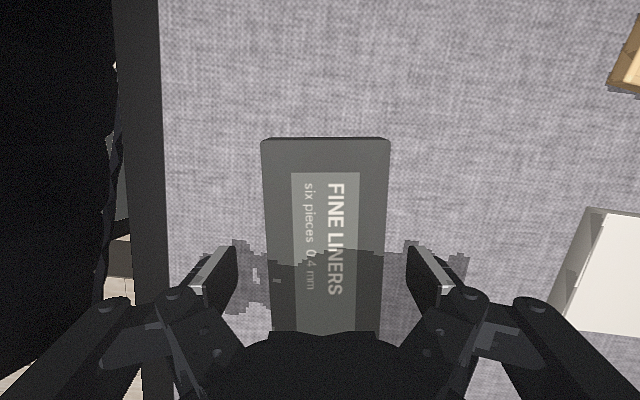

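The box (columns 261–389) lies centred between the open fingers (237–405) with no contact; closing.

```bash
echo '[{"finger_gap": 0.7},{"finger_gap": 0},{"finger_gap": 0},{"finger_gap": 0},{"finger_gap": 0}]' > m.json && python3 shift.py m.json
```

```text
t: 6.3
position: [480.2, 50.7, -22.6]
tool_rot: [0.001, 0.666, 0.746, 0.0]
contact_force: [-0.6, -0.4, 5.9]
grip_width: 0.637
grip_force: 64.1
```

```bash
echo '[{"xyz": [0,0,-5],"finger_gap": 0},{"xyz": [0,0,-20],"finger_gap": 0},{"xyz": [0,0,-50],"finger_gap": 0},{"xyz": [0,0,-75],"finger_gap": 0},{"xyz": [0,0,-75],"finger_gap": 0}]' > m.json && python3 shift.py m.json; python3 -c "
from h import *
go(650,216,50,82.9)"
```

```text
t: 6.8
position: [482.2, 51.0, 55.4]
tool_rot: [0.003, 0.666, 0.746, 0.002]
contact_force: [0.1, -0.5, -0.5]
grip_width: 0.636
grip_force: 63.5
t 6.8 p [482.2  51.   55.4] yaw 96.4 q7 [ 0.58  0.17 -0.79  2.01  0.14  1.01 -0.16] w 0.636
  shift [145.2 185.2   6.5] rv [0.007 0.001 0.236]
```

```bash
echo '[{"xyz": [21,26,0],"rot": [0,0,0.04],"finger_gap": 0},{"xyz": [42,53,0],"rot": [0,0,0.08],"finger_gap": 0},{"xyz": [63,80,0],"rot": [0,0,0.12],"finger_gap": 0},{"xyz": [84,107,0],"rot": [0,0,0.16],"finger_gap": 0},{"xyz": [105,134,0],"rot": [0,0,0.2],"finger_gap": 0},{"xyz": [126,161,0],"rot": [0,0,0.24],"finger_gap": 0},{"xyz": [145,185,5],"rot": [0,0,0.24],"finger_gap": 0},{"xyz": [145,185,5],"rot": [0,0,0.24],"finger_gap": 0},{"xyz": [145,185,5],"rot": [0,0,0.24],"finger_gap": 0}]' > m.json && python3 shift.py m.json; python3 -c "
from h import *
go(650,216,0,82.9);wrist('w4')"
```

```text
t: 7.7
position: [645.8, 215.7, 45.3]
tool_rot: [-0.001, 0.75, 0.661, -0.001]
contact_force: [-0.6, -0.5, -0.9]
grip_width: 0.636
grip_force: 63.6
t 7.7 p [645.8 215.7  45.3] yaw 82.7 q7 [ 0.14  0.6  -0.69  1.52  0.4   1.17 -0.75] w 0.636
  shift [ 0.8  4.2 45.2] rv [-0.002  0.001 -0.003]
```

View pics/w4.png

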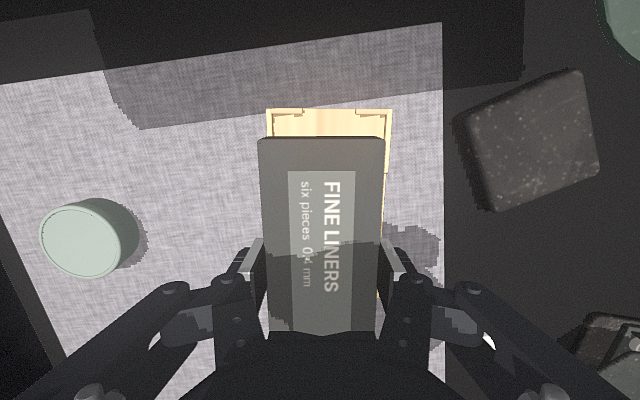

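The box is held level; the long tray's far outer corners show at (267,110),(391,110), box far corners at (258,139),(384,138).

```bash
python3 -c "
from h import *
p=cast('w4',[(267,110),(391,110)],12);print(p,np.hypot(*(p[1]-p[0])))
m=p.mean(0);u=np.array([np.cos(np.radians(82.9)),np.sin(np.radians(82.9))]);print('centre by wrist',m-74*u)
b=cast('w4',[(258,139),(384,138)],86);print(b,np.hypot(*(b[1]-b[0])),b.mean(0)-59*u)
go(650,216,-10,82.9)"
```

```text
[[617.18944286 294.58269464]
 [700.18413856 283.89180995]] 83.68043098159558
centre by wrist [649.54028143 215.80468889]
[[624.52007343 280.09546254]
 [679.46406927 273.47095174]] 55.34190837356318 [644.69958422 218.23562281]
t 7.75 p [645.9 214.6  45.6] yaw 82.7 q7 [ 0.14  0.6  -0.69  1.52  0.4   1.17 -0.75] w 0.636
  shift [ 1.9  4.  55.6] rv [-0.002  0.001 -0.004]
```

```bash
echo '[{"xyz": [-1,4,0],"finger_gap": 0},{"xyz": [-1,4,25],"finger_gap": 0},{"xyz": [-1,4,45],"finger_gap": 0},{"xyz": [-1,4,55],"finger_gap": 0},{"xyz": [-1,4,61],"finger_gap": 0},{"xyz": [-1,4,61],"finger_gap": 0}]' > m.json && python3 shift.py m.json; echo '[{"xyz": [0,0,2],"finger_gap": 0},{"xyz": [0,0,2],"finger_gap": 0}]' > m.json && python3 shift.py m.json | grep -E 'pos|contact'
```

```text
t: 8.35
position: [650.5, 213.2, -14.9]
tool_rot: [-0.0, 0.751, 0.66, -0.0]
contact_force: [-0.1, -0.4, -1.0]
grip_width: 0.64
grip_force: 63.7
position: [651.2, 214.1, -15.7]
contact_force: [-0.3, 0.1, -0.9]
```

```bash
echo '[{"xyz": [0,0,2],"finger_gap": 0},{"xyz": [0,0,2],"finger_gap": 0}]' > m.json && python3 shift.py m.json | grep -E 'pos|contact';  echo '[{"xyz": [0,0,2],"finger_gap": 0},{"xyz": [0,0,2],"finger_gap": 0}]' > m.json && python3 shift.py m.json | grep -E 'pos|contact'
```

```text
position: [650.7, 213.9, -18.5]
contact_force: [-0.8, 0.6, -1.4]
position: [651.0, 214.0, -19.5]
contact_force: [-2.0, -0.5, 4.2]
```

```bash
echo '[{"finger_gap": 0.75},{"finger_gap": 0.85},{"finger_gap": 0.85},{"xyz": [0,0,-20],"finger_gap": 0.85},{"xyz": [0,0,-60],"finger_gap": 1},{"xyz": [0,0,-100],"finger_gap": 1},{"xyz": [0,0,-100],"finger_gap": 1}]' > m.json && python3 shift.py m.json; python3 -c "
from h import *
from plant import r
go(474,219,80,115)
print(cast('w1',[(336,22)],29),cast('w4',[(79,239)],29))
a=wrist('w5')
b=r.camera('top')['pixels']
cv2.imwrite('pics/t5.png',cv2.resize(b[150:275,140:285,::-1],None,fx=4.8,fy=4.8,interpolation=cv2.INTER_CUBIC))"
```

```text
t: 9.65
position: [654.5, 216.1, 86.2]
tool_rot: [0.002, 0.751, 0.66, 0.005]
contact_force: [0.4, 0.1, 1.0]
grip_width: 1.0
grip_force: 0.0
t 9.65 p [654.5 216.1  86.2] yaw 82.7 q7 [ 0.14  0.57 -0.7   1.47  0.38  1.23 -0.73] w 1.0
  shift [ -20.2 -179.4    4.4] rv [ 0.011 -0.002 -0.564]
[[472.4606972 216.4716019]] [[473.00856528 225.2352378 ]]
```

View pics/w5.png

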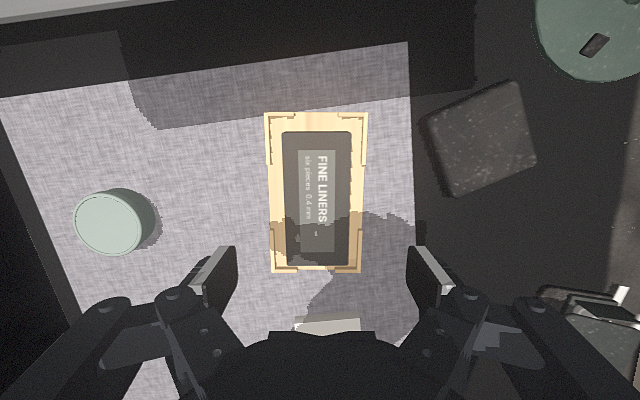

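The box lies in the long tray: box top corners (282,132),(351,131),(348,265),(286,265); tray outer corners (264,113),(368,113),(361,272),(270,272). Tin top centre is about (109,223).

```bash
python3 -c "
from h import *
print(quad(cast('w5',[(282,132),(351,131),(348,265),(286,265)],24)))
print(quad(cast('w5',[(264,113),(368,113),(361,272),(270,272)],12)))
print(cast('w5',[(109,223)],29))
go(474,219,80,115)"
```

```text
(array([649.7, 217.3]), np.float64(-7.2), np.float64(-97.4), np.float64(55.15251628275857), np.float64(117.29508811699658))
(array([648.7, 217.4]), np.float64(-7.6), np.float64(-97.9), np.float64(85.86406217813222), np.float64(145.53619666073178))
[[474.86924982 224.08639502]]
t 9.75 p [651.5 214.3  80.7] yaw 82.7 q7 [ 0.14  0.57 -0.7   1.48  0.38  1.23 -0.73] w 1.001
  shift [ -18.  -176.6    0.3] rv [ 0.003 -0.    -0.564]
```

```bash
echo '[{"xyz": [-4,-44,0],"rot": [0,0,-0.14],"finger_gap": 1},{"xyz": [-9,-88,0],"rot": [0,0,-0.28],"finger_gap": 1},{"xyz": [-13,-132,0],"rot": [0,0,-0.42],"finger_gap": 1},{"xyz": [-18,-176,0],"rot": [0,0,-0.56],"finger_gap": 1},{"xyz": [-18,-176,0],"rot": [0,0,-0.56],"finger_gap": 1},{"xyz": [-18,-176,0],"rot": [0,0,-0.56],"finger_gap": 1}]' > m.json && python3 shift.py m.json | grep -E 't:|pos|cont'; cat >> h.py <<'E'
def blob(img,mask,z,name,minA=300):
    n,l,st,c=cv2.connectedComponentsWithStats(mask.astype(np.uint8))
    for i in range(1,n):
        if st[i,4]>minA:
            pts=np.argwhere(l==i)[:,::-1].astype(np.float32); w=cast(name,cv2.convexHull(pts)[:,0],z).astype(np.float32)
            b=cv2.minAreaRect(w);print(st[i],'rect',np.round(b[0],1),np.round(b[1],1),round(b[2],1),'circ',cv2.minEnclosingCircle(w))
E
python3 -c "
from h import *
go(474,221,0,115);a=wrist('w6').astype(int);R_,G,B=a[...,0],a[...,1],a[...,2]
blob(a,(G>R_+10)&(G>B+3)&(G>90),29,'w6')"
```

```text
t: 10.35
position: [472.6, 217.6, 78.3]
tool_rot: [0.0, 0.539, 0.842, -0.001]
contact_force: [1.6, -0.2, 0.9]
t 10.35 p [472.6 217.6  78.3] yaw 114.7 q7 [ 0.36  0.27 -0.94  1.9   0.24  1.1  -0.24] w 1.0
  shift [ 2.7  2.8 78.3] rv [-0.002  0.001 -0.004]
[302 185  58  48 973] rect [481.8 219. ] [43.6 35.8] 86.4 circ ((477.96954345703125, 218.66293334960938), 25.544658660888672)
```

```bash
python3 -c "
from h import *
im=cv2.imread('pics/w6.png');h=cv2.cvtColor(cv2.GaussianBlur(im,(5,5),0),cv2.COLOR_BGR2HSV)
print(h[200:270:10,325].tolist())
for s in (20,30): blob(0,(h[...,0]>45)&(h[...,0]<95)&(h[...,1]>s)&(h[...,2]>40),29,'w6')"
```

```text
[[60, 11, 228], [60, 11, 229], [63, 11, 229], [66, 16, 163], [150, 5, 142], [150, 7, 149], [165, 7, 140]]
```

View pics/w6.png

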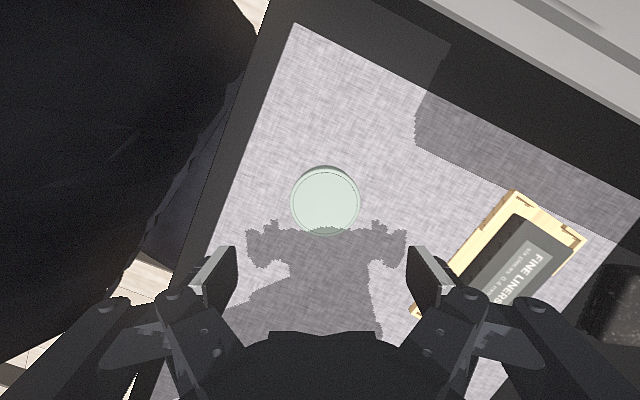

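The tin's top is a circle centred about (325,202), radius 34.

```bash
python3 -c "
from h import *
print(cast('w6',[(325,202),(291,202),(359,202)],29))
go(474,219.5,2,115)"
```

```text
[[471.66262829 223.18899706]
 [447.037716   211.85103492]
 [496.27032636 234.51903332]]
t 10.4 p [474.  217.7  78.8] yaw 114.7 q7 [ 0.36  0.27 -0.94  1.89  0.24  1.1  -0.24] w 1.004
  shift [ 1.7  0.8 76.8] rv [-0.     0.001 -0.006]
```

```bash
echo '[{"xyz": [3,1,30],"finger_gap": 1},{"xyz": [3,1,60],"finger_gap": 1},{"xyz": [3,1,80],"finger_gap": 1},{"xyz": [3,1,90],"finger_gap": 1},{"xyz": [3,1,90],"finger_gap": 1},{"xyz": [3,1,90],"finger_gap": 1}]' > m.json && python3 shift.py m.json | grep -E 'pos|cont';python3 -c "
from h import *
go(473,220.5,-12,115)"
```

```text
position: [474.3, 222.2, -10.2]
contact_force: [0.5, 0.6, 0.6]
t 11.0 p [474.3 222.2 -10.2] yaw 114.7 q7 [ 0.27  0.41 -0.87  1.96  0.38  0.95 -0.36] w 0.998
  shift [-0.9 -1.9  1.8] rv [ 0.001 -0.001 -0.005]
```

```bash
echo '[{"xyz": [-0.5,-1,2],"finger_gap": 1},{"xyz": [-0.5,-1,2],"finger_gap": 0.75},{"xyz": [-0.5,-1,2],"finger_gap": 0},{"xyz": [-0.5,-1,2],"finger_gap": 0},{"xyz": [-0.5,-1,2],"finger_gap": 0},{"xyz": [-0.5,-1,2],"finger_gap": 0}]' > m.json && python3 shift.py m.json; echo '[{"xyz": [0,0,-20],"finger_gap": 0},{"xyz": [0,0,-50],"finger_gap": 0},{"xyz": [0,0,-75],"finger_gap": 0},{"xyz": [0,0,-75],"finger_gap": 0}]' > m.json && python3 shift.py m.json;python3 -c "
from h import *
go(485,-127,60,90)"
```

```text
t: 11.6
position: [473.6, 220.9, -11.3]
tool_rot: [0.001, 0.539, 0.842, 0.0]
contact_force: [-1.8, -1.6, 7.0]
grip_width: 0.629
grip_force: 62.4
t: 12.0
position: [475.3, 222.1, 65.9]
tool_rot: [0.002, 0.539, 0.842, 0.002]
contact_force: [-0.6, 0.9, -0.2]
grip_width: 0.626
grip_force: 63.7
t 12.0 p [475.3 222.1  65.9] yaw 114.7 q7 [ 0.35  0.29 -0.94  1.9   0.27  1.07 -0.27] w 0.626
  shift [-321.1 -137.4    5.5] rv [0.007 0.    0.432]
```

```bash
echo '[{"xyz": [-36,-15,0],"rot": [0,0,0.05],"finger_gap": 0},{"xyz": [-72,-31,0],"rot": [0,0,0.1],"finger_gap": 0},{"xyz": [-108,-46,0],"rot": [0,0,0.15],"finger_gap": 0},{"xyz": [-144,-62,0],"rot": [0,0,0.2],"finger_gap": 0},{"xyz": [-180,-77,0],"rot": [0,0,0.25],"finger_gap": 0},{"xyz": [-216,-92,0],"rot": [0,0,0.3],"finger_gap": 0},{"xyz": [-252,-108,0],"rot": [0,0,0.35],"finger_gap": 0},{"xyz": [-288,-123,0],"rot": [0,0,0.4],"finger_gap": 0},{"xyz": [-321,-137,0],"rot": [0,0,0.43],"finger_gap": 0},{"xyz": [-321,-137,0],"rot": [0,0,0.43],"finger_gap": 0}]' > m.json && python3 shift.py m.json | grep -E 't:|pos|cont'; python3 -c "
from h import *
wrist('w7');go(485,-127,0,90)"
```

```text
t: 13.0
position: [481.6, -134.4, 61.5]
tool_rot: [0.0, 0.71, 0.705, -0.001]
contact_force: [0.3, 1.1, -0.7]
t 13.05 p [ 481.7 -130.9   61.5] yaw 89.8 q7 [ 0.85  0.18 -0.68  1.97  0.13  1.04  0.1 ] w 0.627
  shift [ 4.   3.3 61.5] rv [-0.001  0.    -0.004]
```

View pics/w7.png

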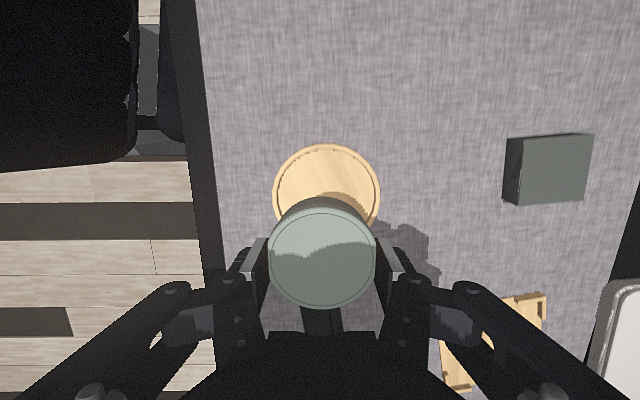

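The round tray's outer circle is centred about (326.5,197), radius 54; the held tin's top is centred about (322,260), radius 53.5.

```bash
python3 -c "
from h import *
print(np.load('w70.npz')['T'][:3,3])
print(cast('w7',[(326.5,197),(272.5,197),(380.5,197)],12))
for z in (90,100,110):print(z,cast('w7',[(322,260),(268.5,260),(375.5,260)],z))
go(485,-127,0,90)"
```

```text
[481.0072034  -62.8336885  229.95311261]
[[ 484.01535063 -125.43591671]
 [ 441.13851413 -125.1022946 ]
 [ 526.85231266 -125.76922856]]
90 [[ 480.36465102 -138.72136587]
 [ 451.20460302 -138.51207496]
 [ 509.49598039 -138.93045065]]
100 [[ 480.41056299 -133.29900148]
 [ 453.33407337 -133.10466493]
 [ 507.460386   -133.49314664]]
110 [[ 480.45647497 -127.87663709]
 [ 455.46354372 -127.6972549 ]
 [ 505.42479162 -128.05584262]]
t 13.05 p [ 481.7 -130.9   61.5] yaw 89.8 q7 [ 0.85  0.18 -0.68  1.97  0.13  1.04  0.1 ] w 0.627
  shift [ 4.   3.3 61.5] rv [-0.001  0.    -0.004]
```

```bash
echo '[{"xyz": [3,3,10],"finger_gap": 0},{"xyz": [3,3,35],"finger_gap": 0},{"xyz": [3,3,52],"finger_gap": 0},{"xyz": [3,3,60],"finger_gap": 0},{"xyz": [3,3,65],"finger_gap": 0},{"xyz": [3,3,65],"finger_gap": 0}]' > m.json && python3 shift.py m.json | grep -E 't:|pos|cont'; python3 -c "
from h import *
go(484.5,-127.5,-9,90)"
```

```text
t: 13.65
position: [485.6, -124.1, -3.1]
tool_rot: [-0.0, 0.706, 0.708, -0.0]
contact_force: [0.2, 0.3, -0.5]
t 13.65 p [ 485.6 -124.1   -3.1] yaw 90.2 q7 [ 0.8   0.29 -0.67  2.01  0.22  0.91  0.02] w 0.622
  shift [-3.4 -1.1  5.9] rv [-0.001 -0.001  0.004]
```

```bash
echo '[{"xyz": [-2,-1,2],"finger_gap": 0},{"xyz": [-2,-1,3],"finger_gap": 0},{"xyz": [-2,-1,3],"finger_gap": 0}]' > m.json && python3 shift.py m.json | grep -E 't:|pos|cont'; echo '[{"xyz": [0,0,2],"finger_gap": 0},{"xyz": [0,0,2],"finger_gap": 0}]' > m.json && python3 shift.py m.json | grep -E 't:|pos|cont'
```

```text
t: 13.95
position: [485.0, -127.4, -5.2]
tool_rot: [0.0, 0.707, 0.708, 0.0]
contact_force: [0.0, -0.7, -1.0]
t: 14.15
position: [484.7, -127.2, -7.6]
tool_rot: [0.0, 0.706, 0.708, -0.0]
contact_force: [-0.5, -0.8, 0.3]
```

```bash
echo '[{"xyz": [0,0,1],"finger_gap": 0},{"xyz": [0,0,1],"finger_gap": 0}]' > m.json && python3 shift.py m.json | grep -E 't:|pos|cont'; echo '[{"finger_gap": 0.7},{"finger_gap": 0.8},{"finger_gap": 0.85},{"xyz": [0,0,-20],"finger_gap": 0.85},{"xyz": [0,0,-60],"finger_gap": 1},{"xyz": [0,0,-95],"finger_gap": 1},{"xyz": [0,0,-95],"finger_gap": 1}]' > m.json && python3 shift.py m.json; python3 -c "
from h import *
from plant import r
wrist('w8');go(642.5,57,80,89)
b=r.camera('top')['pixels'];cv2.imwrite('pics/t8.png',b[:,:,::-1])"
```

```text
t: 14.35
position: [484.9, -127.2, -8.3]
tool_rot: [0.0, 0.706, 0.708, -0.0]
contact_force: [-0.4, 0.4, 2.7]
t: 15.05
position: [488.6, -127.9, 91.2]
tool_rot: [0.004, 0.706, 0.708, 0.002]
contact_force: [1.8, -0.6, 0.1]
grip_width: 0.999
grip_force: 0.0
t 15.1 p [ 486.8 -127.8   88.8] yaw 90.1 q7 [ 0.86  0.15 -0.7   1.94  0.11  1.09  0.12] w 1.005
  shift [184.5 156.    9. ] rv [0.005 0.003 0.019]
```

```bash
echo '[{"xyz": [37,31,0],"finger_gap": 1},{"xyz": [74,62,0],"finger_gap": 1},{"xyz": [111,94,0],"finger_gap": 1},{"xyz": [148,125,5],"finger_gap": 1},{"xyz": [184,156,9],"rot": [0,0,0.02],"finger_gap": 1},{"xyz": [184,156,9],"rot": [0,0,0.02],"finger_gap": 1},{"xyz": [184,156,9],"rot": [0,0,0.02],"finger_gap": 1}]' > m.json && python3 shift.py m.json | grep -E 't:|pos|cont'; python3 -c "
from h import *
a=wrist('w9').astype(int);g=cv2.GaussianBlur(a.astype(np.uint8),(3,3),0).min(2)
blob(a,g>205,15,'w9')
a=cv2.imread('pics/w8.png');a=a.astype(int);R_,G,B=a[...,2],a[...,1],a[...,0]
blob(a,(G>R_+4)&(G>70),32,'w8')
blob(a,(R_>B+25)&(R_>90),12,'w8')
go(642.5,57,-22,89)"
```

```text
t: 15.85
position: [639.0, 59.2, 74.7]
tool_rot: [-0.002, 0.712, 0.702, -0.001]
contact_force: [-0.1, -0.7, -0.5]
[ 288  167   81   61 4379] rect [642.   64.6] [52.  65.3] 87.6 circ ((641.9739990234375, 66.5483627319336), 39.74091720581055)
[477 166  23  19 368] rect [772.3  81.8] [17.2 14.3] 5.0 circ ((772.1301879882812, 81.85369873046875), 10.404824256896973)
[ 283  168   67   65 3347] rect [ 483.  -125.3] [55.6 55.1] 89.9 circ ((482.7642517089844, -125.31703186035156), 28.33159637451172)
[ 269  148   96   93 3387] rect [ 483.2 -126.8] [86. 86.] 89.9 circ ((483.0649108886719, -126.7904052734375), 43.44366455078125)
[ 88 160 110  32 986] rect [ 331.2 -104. ] [25.4 94.2] 83.3 circ ((330.2350158691406, -112.02999114990234), 47.179718017578125)
[   0  171  155   29 1432] rect [ 269.4 -116.5] [ 25.5 139.5] 89.9 circ ((269.34588623046875, -122.72373962402344), 70.04913330078125)
[125 189  74  11 337] rect [ 343.8 -124.7] [ 9.3 65.5] 89.9 circ ((343.7798156738281, -128.3705291748047), 32.770748138427734)
[111 249  95  11 419] rect [ 332.  -183.8] [ 8.6 89. ] 88.1 circ ((331.9647216796875, -183.46966552734375), 44.516727447509766)
[ 73 257  70  16 412] rect [ 281.5 -194.1] [67.4 14.8] 3.4 circ ((281.5182189941406, -195.0364227294922), 33.70014572143555)
[   0  262  162   41 1983] rect [ 249.4 -221.7] [ 45.2 156.1] 79.2 circ ((248.6339874267578, -225.45840454101562), 79.62439727783203)
[137 269  55  22 307] rect [ 335.1 -212.3] [52.8 22.1] 2.2 circ ((334.737548828125, -201.72767639160156), 26.407257080078125)
[473 281  39  25 608] rect [ 659.9 -231.2] [37.5 30.3] 10.7 circ ((660.0798950195312, -231.95672607421875), 23.594636917114258)
t 15.9 p [639.   57.1  75.3] yaw 89.0 q7 [ 0.43  0.5  -0.73  1.6   0.35  1.18 -0.39] w 0.999
  shift [ 0.1  3.9 97.2] rv [-0.004  0.     0.   ]
```

```bash
echo '[{"xyz": [0,3,30],"rot": [0,0,0.01],"finger_gap": 1},{"xyz": [0,3,60],"rot": [0,0,0.01],"finger_gap": 1},{"xyz": [0,3,85],"rot": [0,0,0.01],"finger_gap": 1},{"xyz": [0,3,95],"rot": [0,0,0.01],"finger_gap": 1},{"xyz": [0,3,102],"rot": [0,0,0.01],"finger_gap": 1},{"xyz": [0,3,102],"rot": [0,0,0.01],"finger_gap": 1},{"xyz": [0,3,102],"rot": [0,0,0.01],"finger_gap": 1}]' > m.json && python3 shift.py m.json | grep -E 't:|pos|cont';python3 -c "
from h import *
go(642,57.5,-28,88.5)"
```

```text
t: 16.6
position: [644.2, 56.9, -23.4]
tool_rot: [0.001, 0.717, 0.697, 0.001]
contact_force: [-0.2, -0.9, 0.3]
t 16.6 p [644.2  56.9 -23.4] yaw 88.4 q7 [ 0.38  0.61 -0.67  1.66  0.43  1.02 -0.46] w 0.999
  shift [ 0.5 -2.3  4.6] rv [ 0.002  0.    -0.002]
```

```bash
echo '[{"xyz": [0,-1,2],"finger_gap": 1},{"xyz": [0,-1,3],"finger_gap": 1},{"xyz": [0,-1,3],"finger_gap": 1}]' > m.json && python3 shift.py m.json | grep -E 't:|pos|cont'; echo '[{"finger_gap": 0.85},{"finger_gap": 0},{"finger_gap": 0},{"finger_gap": 0},{"finger_gap": 0}]' > m.json && python3 shift.py m.json
```

```text
t: 16.9
position: [642.5, 57.2, -27.2]
tool_rot: [0.0, 0.717, 0.697, 0.0]
contact_force: [0.1, 0.1, -0.7]
t: 17.4
position: [643.0, 57.4, -26.9]
tool_rot: [0.0, 0.717, 0.697, 0.0]
contact_force: [0.7, -0.2, 5.6]
grip_width: 0.751
grip_force: 67.4
```

```bash
echo '[{"xyz": [0,0,-10],"finger_gap": 0},{"xyz": [0,0,-40],"finger_gap": 0},{"xyz": [0,0,-80],"finger_gap": 0},{"xyz": [0,0,-80],"finger_gap": 0}]' > m.json && python3 shift.py m.json; python3 -c "
from h import *
go(642,-276,55,101.5)"
```

```text
t: 17.8
position: [646.1, 58.2, 58.3]
tool_rot: [0.003, 0.717, 0.697, 0.003]
contact_force: [0.1, -0.4, -0.4]
grip_width: 0.749
grip_force: 66.8
t 17.8 p [646.1  58.2  58.3] yaw 88.4 q7 [ 0.42  0.52 -0.72  1.61  0.37  1.14 -0.41] w 0.749
  shift [-334.2    5.2    3. ] rv [ 0.009  0.    -0.229]
```

```bash
echo '[{"xyz": [-40,0,0],"rot": [0,0,-0.03],"finger_gap": 0},{"xyz": [-80,0,0],"rot": [0,0,-0.06],"finger_gap": 0},{"xyz": [-120,0,0],"rot": [0,0,-0.09],"finger_gap": 0},{"xyz": [-160,0,0],"rot": [0,0,-0.12],"finger_gap": 0},{"xyz": [-200,1,0],"rot": [0,0,-0.15],"finger_gap": 0},{"xyz": [-240,2,0],"rot": [0,0,-0.18],"finger_gap": 0},{"xyz": [-280,3,0],"rot": [0,0,-0.21],"finger_gap": 0},{"xyz": [-320,5,0],"rot": [0,0,-0.23],"finger_gap": 0},{"xyz": [-334,5,0],"rot": [0,0,-0.23],"finger_gap": 0},{"xyz": [-334,5,0],"rot": [0,0,-0.23],"finger_gap": 0}]' > m.json && python3 shift.py m.json | grep -E 't:|pos|cont'; python3 -c "
from h import *
wrist('w10');go(642,-276,0,101.5)"
```

```text
t: 18.8
position: [636.5, -280.7, 51.3]
tool_rot: [-0.0, 0.634, 0.773, -0.001]
contact_force: [-0.4, 0.7, -1.0]
t 18.85 p [ 637.3 -277.    51.6] yaw 101.5 q7 [ 0.84  0.61 -0.67  1.47  0.39  1.19  0.32] w 0.751
  shift [-0.   4.8 51.6] rv [-0.001 -0.001 -0.001]
```

View pics/w10.png

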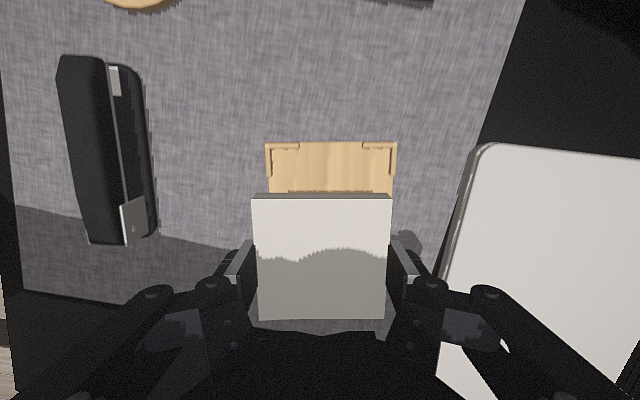

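Tray far outer corners at (265,143),(397,142); held pad top corners at (251,198),(391,198),(384,320),(259,320).

```bash
python3 -c "
from h import *
p=cast('w10',[(265,143),(397,142)],12);u=np.array([np.cos(np.radians(101.5)),np.sin(np.radians(101.5))])
print(p,np.hypot(*(p[1]-p[0])),'tray',p.mean(0)-48*u)
for z in (88,93,98): print(z,quad(cast('w10',[(251,198),(391,198),(384,320),(259,320)],z)))
T=np.load('w100.npz')['T'];print(T[:3,3]);go(642,-276,0,101.5)"
```

```text
[[ 585.05190914 -237.33092906]
 [ 677.74730939 -218.27929165]] 94.63298639398592 tray [ 640.96927012 -274.84149618]
88 (array([ 635.4, -282.4]), np.float64(11.3), np.float64(-78.6), np.float64(67.94523798379079), np.float64(69.6895174965981))
93 (array([ 634.8, -279.7]), np.float64(11.3), np.float64(-78.6), np.float64(65.36996356215957), np.float64(67.04813103316967))
98 (array([ 634.3, -277. ]), np.float64(11.3), np.float64(-78.6), np.float64(62.79468914052846), np.float64(64.40674456974122))
[ 621.69161646 -210.711537    219.91844219]
t 18.85 p [ 637.3 -277.    51.6] yaw 101.5 q7 [ 0.84  0.61 -0.67  1.47  0.39  1.19  0.32] w 0.751
  shift [-0.   4.8 51.6] rv [-0.001 -0.001 -0.001]
```

```bash
echo '[{"xyz": [0,5,10],"finger_gap": 0},{"xyz": [0,5,35],"finger_gap": 0},{"xyz": [0,5,55],"finger_gap": 0},{"xyz": [0,5,65],"finger_gap": 0},{"xyz": [0,5,70],"finger_gap": 0},{"xyz": [0,5,70],"finger_gap": 0},{"xyz": [0,5,70],"finger_gap": 0}]' > m.json && python3 shift.py m.json | grep -E 't:|pos|cont'; python3 -c "
from h import *
go(642.5,-275.5,-24,101.5)"
```

```text
t: 19.55
position: [643.8, -275.5, -16.6]
tool_rot: [0.001, 0.632, 0.775, 0.0]
contact_force: [-0.5, -0.6, -0.8]
t 19.55 p [ 643.8 -275.5  -16.6] yaw 101.6 q7 [ 0.82  0.69 -0.64  1.51  0.44  1.09  0.29] w 0.752
  shift [ 0.2 -1.3  7.4] rv [0.001 0.001 0.002]
```

```bash
echo '[{"xyz": [0,-1,3],"finger_gap": 0},{"xyz": [0,-1,5],"finger_gap": 0},{"xyz": [0,-1,5],"finger_gap": 0}]' > m.json && python3 shift.py m.json | grep -E 'pos|cont';  echo '[{"xyz": [0,0,1],"finger_gap": 0},{"xyz": [0,0,1],"finger_gap": 0}]' > m.json && python3 shift.py m.json | grep -E 'pos|cont'; echo '[{"xyz": [0,0,1],"finger_gap": 0},{"xyz": [0,0,1],"finger_gap": 0}]' > m.json && python3 shift.py m.json | grep -E 'pos|cont'
```

```text
position: [641.7, -276.3, -22.6]
contact_force: [0.8, 0.8, 0.5]
position: [641.9, -276.1, -23.6]
contact_force: [0.3, -0.1, -1.2]
position: [642.0, -276.1, -23.8]
contact_force: [-3.0, -0.1, 4.8]
```

```bash
echo '[{"finger_gap": 0.85},{"finger_gap": 0.95},{"finger_gap": 0.95},{"xyz": [0,0,-20],"finger_gap": 0.95},{"xyz": [0,0,-60],"finger_gap": 1},{"xyz": [0,0,-110],"finger_gap": 1},{"xyz": [0,0,-110],"finger_gap": 1},{"xyz": [0,0,-110],"finger_gap": 1}]' > m.json && python3 shift.py m.json | grep -E 't:|pos|cont|width'; python3 -c "
from h import *
a=wrist('w11').astype(int)
hsv=cv2.cvtColor(a.astype(np.uint8),cv2.COLOR_RGB2HSV)
R_,B=a[...,0],a[...,2]
c=a[:300,200:460]
m=np.zeros(a.shape[:2],bool);m[100:300,230:410]=1
blob(a,m&(hsv[...,1]<28)&(a.min(2)>150),18,'w11'); print('tray');blob(a,m&(hsv[...,1]>55)&(R_>70),12,'w11',200)
go(652,-107,85,94.5)"
```

```text
t: 21.05
position: [643.6, -276.4, 89.0]
tool_rot: [0.003, 0.632, 0.775, 0.001]
contact_force: [-0.6, 0.0, 0.0]
grip_width: 1.0
[290 106  50  35 567] rect [ 624.  -213.8] [40.  26.7] 11.5 circ ((624.5353393554688, -213.90650939941406), 20.83513832092285)
[230 126  39  58 558] rect [ 574.5 -248.9] [30.4 47.3] 5.2 circ ((579.8809814453125, -248.75595092773438), 25.277618408203125)
[ 280  160   78   69 4838] rect [ 639.4 -272.5] [65.5 61.4] 11.5 circ ((639.0689697265625, -270.53289794921875), 43.00241470336914)
[372 179  38  43 501] rect [ 702.4 -264.5] [33.2 38.8] 12.6 circ ((701.8738403320312, -262.28912353515625), 23.8532657623291)
tray
[ 263  142  113  104 5256] rect [ 640.  -275.1] [95.9 95.4] 11.5 circ ((640.1280517578125, -275.3155822753906), 66.8781509399414)
t 21.1 p [ 642.3 -276.2   86.8] yaw 101.6 q7 [ 0.84  0.59 -0.68  1.44  0.38  1.25  0.33] w 1.003
  shift [163.8  43.5   1.6] rv [0.001 0.001 0.124]
```

```bash
echo '[{"xyz": [40,11,0],"rot": [0,0,0.03],"finger_gap": 1},{"xyz": [80,22,0],"rot": [0,0,0.06],"finger_gap": 1},{"xyz": [120,33,0],"rot": [0,0,0.09],"finger_gap": 1},{"xyz": [164,43,0],"rot": [0,0,0.12],"finger_gap": 1},{"xyz": [164,43,0],"rot": [0,0,0.12],"finger_gap": 1},{"xyz": [164,43,0],"rot": [0,0,0.12],"finger_gap": 1},{"xyz": [164,43,0],"rot": [0,0,0.12],"finger_gap": 1}]' > m.json && python3 shift.py m.json | grep -E 't:|pos|cont'; python3 -c "
from h import *
a=wrist('w12').astype(int);g=cv2.GaussianBlur(a.astype(np.uint8),(3,3),0)
print(g[120:270:10,322].tolist())
go(651,-107,-15,94.5)"
```

```text
t: 21.8
position: [650.4, -108.4, 84.3]
tool_rot: [-0.0, 0.678, 0.735, -0.001]
contact_force: [-1.7, -1.2, -0.4]
[[170, 165, 169], [180, 176, 180], [177, 172, 176], [178, 173, 176], [180, 174, 179], [106, 108, 105], [131, 135, 129], [131, 133, 127], [129, 133, 127], [130, 133, 127], [130, 132, 127], [120, 116, 119], [113, 109, 112], [117, 113, 116], [124, 120, 123]]
t 21.85 p [ 650.5 -109.    84.5] yaw 94.6 q7 [ 0.65  0.52 -0.71  1.55  0.35  1.21 -0.04] w 0.999
  shift [ 2.   0.8 99.5] rv [-0.002  0.001  0.001]
```

```bash
python3 -c "
from h import *
a=cv2.GaussianBlur(cv2.imread('pics/w12.png'),(7,7),0).astype(int);R_,G,B=a[...,2],a[...,1],a[...,0]
m=np.zeros(G.shape,bool);m[100:300,230:410]=1
for t in (115,122): blob(0,m&(G>R_+1)&(G>B+3)&(G>t),23,'w12',400)"
```

```text
[ 296  171   58   56 2949] rect [ 650.8 -104.6] [48.1 48.1] 4.6 circ ((650.8834228515625, -104.33930206298828), 33.25031661987305)
[ 296  171   58   56 2883] rect [ 650.8 -104.6] [48.1 48.1] 4.6 circ ((650.8514404296875, -103.94004821777344), 32.96493911743164)
```

```bash
echo '[{"xyz": [2,1.5,30],"finger_gap": 1},{"xyz": [2,1.5,65],"finger_gap": 1},{"xyz": [2,1.5,90],"finger_gap": 1},{"xyz": [2,1.5,102],"finger_gap": 1},{"xyz": [2,1.5,106],"finger_gap": 1},{"xyz": [2,1.5,106],"finger_gap": 1},{"xyz": [2,1.5,106],"finger_gap": 1}]' > m.json && python3 shift.py m.json | grep -E 't:|pos|cont';python3 -c "
from h import *
go(652,-106.5,-21,94.6)"
```

```text
t: 22.55
position: [653.7, -105.0, -19.1]
tool_rot: [0.001, 0.678, 0.735, 0.001]
contact_force: [0.5, 0.1, -0.2]
t 22.55 p [ 653.7 -105.   -19.1] yaw 94.7 q7 [ 0.61  0.63 -0.66  1.62  0.43  1.04 -0.09] w 1.0
  shift [-1.4 -1.8  1.9] rv [0.002 0.001 0.001]
```

```bash
echo '[{"xyz": [-1,-1,1],"finger_gap": 1},{"xyz": [-1,-1,1],"finger_gap": 0.7},{"xyz": [-1,-1,1],"finger_gap": 0},{"xyz": [-1,-1,1],"finger_gap": 0},{"xyz": [-1,-1,1],"finger_gap": 0},{"xyz": [-1,-1,1],"finger_gap": 0},{"xyz": [-1,-1,1],"finger_gap": 0}]' > m.json && python3 shift.py m.json; echo '[{"xyz": [0,0,-10],"finger_gap": 0},{"xyz": [0,0,-40],"finger_gap": 0},{"xyz": [0,0,-80],"finger_gap": 0},{"xyz": [0,0,-80],"finger_gap": 0}]' > m.json && python3 shift.py m.json| grep -E 't:|pos|cont|width'; python3 -c "
from h import *
go(642,-276,70,101.5)"
```

```text
t: 23.25
position: [652.3, -105.7, -20.8]
tool_rot: [0.001, 0.677, 0.736, 0.0]
contact_force: [-0.9, -0.1, 6.7]
grip_width: 0.568
grip_force: 64.9
t: 23.65
position: [655.4, -105.5, 64.5]
tool_rot: [0.004, 0.677, 0.736, 0.003]
contact_force: [0.8, 0.6, 0.1]
grip_width: 0.572
t 23.65 p [ 655.4 -105.5   64.5] yaw 94.7 q7 [ 0.64  0.54 -0.7   1.56  0.37  1.17 -0.05] w 0.572
  shift [-168.8  -27.3   -5.4] rv [ 0.009  0.003 -0.119]
```

```bash
echo '[{"xyz": [-40,-7,0],"rot": [0,0,-0.03],"finger_gap": 0},{"xyz": [-80,-13,0],"rot": [0,0,-0.06],"finger_gap": 0},{"xyz": [-120,-20,0],"rot": [0,0,-0.09],"finger_gap": 0},{"xyz": [-150,-24,0],"rot": [0,0,-0.11],"finger_gap": 0},{"xyz": [-167,-26,0],"rot": [0,0,-0.12],"finger_gap": 0},{"xyz": [-167,-26,0],"rot": [0,0,-0.12],"finger_gap": 0},{"xyz": [-167,-26,0],"rot": [0,0,-0.12],"finger_gap": 0},{"xyz": [-167,-26,0],"rot": [0,0,-0.12],"finger_gap": 0}]' > m.json && python3 shift.py m.json | grep -E 't:|pos|cont'; python3 -c "
from h import *
wrist('w13')
a=cv2.GaussianBlur(cv2.imread('pics/w13.png'),(7,7),0).astype(int);R_,G,B=a[...,2],a[...,1],a[...,0]
m=np.zeros(G.shape,bool);m[100:335,240:400]=1
for z in (103,): blob(0,m&(G>R_+1)&(G>B+3)&(G>60),z,'w13',400)
m[:]=0;m[100:300,230:410]=1
print('tray');blob(0,m&(R_>B+25)&(R_>70),12,'w13',200)
print(np.load('w130.npz')['T'][:3,3]);go(642,-276,0,101.5)"
```

```text
t: 24.45
position: [639.7, -271.4, 58.3]
tool_rot: [-0.001, 0.631, 0.776, 0.001]
contact_force: [1.1, 0.7, -0.1]
[ 270  218  102   71 3891] rect [ 636.5 -263.8] [47.8 37. ] 13.6 circ ((636.257080078125, -262.91424560546875), 28.446561813354492)
tray
[ 260  153  128   84 4195] rect [ 637.4 -260.7] [96.3 67.3] 11.7 circ ((637.3422241210938, -260.27508544921875), 57.130123138427734)
[ 624.05289341 -201.92859646  227.05549299]
t 24.5 p [ 639.8 -271.5   58.4] yaw 101.7 q7 [ 0.84  0.61 -0.68  1.47  0.39  1.2   0.32] w 0.569
  shift [-4.9  1.2 58.4] rv [ 0.    -0.001  0.004]
```

```bash
echo '[{"xyz": [-4,1,10],"finger_gap": 0},{"xyz": [-4,1,30],"finger_gap": 0},{"xyz": [-4,1,45],"finger_gap": 0},{"xyz": [-4,1,53],"finger_gap": 0},{"xyz": [-4,1,58],"finger_gap": 0},{"xyz": [-4,1,58],"finger_gap": 0},{"xyz": [-4,1,58],"finger_gap": 0}]' > m.json && python3 shift.py m.json | grep -E 't:|pos|cont'; python3 -c "
from h import *
go(642,-276,-5.5,101.5)"
```

```text
t: 25.2
position: [641.6, -278.0, 1.0]
tool_rot: [0.0, 0.632, 0.775, 0.0]
contact_force: [0.5, -0.1, -0.6]
t 25.2 p [ 641.6 -278.     1. ] yaw 101.6 q7 [ 0.83  0.67 -0.65  1.5   0.43  1.12  0.3 ] w 0.571
  shift [1.9 0.7 6.5] rv [0.001 0.    0.001]
```

```bash
echo '[{"xyz": [1,0.5,3],"finger_gap": 0},{"xyz": [1,0.5,4],"finger_gap": 0},{"xyz": [1,0.5,4],"finger_gap": 0}]' > m.json && python3 shift.py m.json | grep -E 'pos|cont';  echo '[{"xyz": [0,0,1],"finger_gap": 0},{"xyz": [0,0,1],"finger_gap": 0}]' > m.json && python3 shift.py m.json | grep -E 'pos|cont'; echo '[{"xyz": [0,0,1],"finger_gap": 0},{"xyz": [0,0,1],"finger_gap": 0}]' > m.json && python3 shift.py m.json | grep -E 'pos|cont'
```

```text
position: [641.4, -276.9, -3.5]
contact_force: [-0.9, -0.4, -0.9]
position: [641.4, -276.9, -4.6]
contact_force: [0.1, -0.0, -0.3]
position: [641.3, -276.9, -5.8]
contact_force: [0.0, -0.9, 0.0]
```

```bash
echo '[{"xyz": [0,0,1],"finger_gap": 0},{"xyz": [0,0,1],"finger_gap": 0}]' > m.json && python3 shift.py m.json | grep -E 'pos|cont'
```

```text
position: [641.5, -276.9, -6.2]
contact_force: [-2.1, 0.1, 2.6]
```

Contact; release, rise, and look.

```bash
echo '[{"finger_gap": 0.65},{"finger_gap": 0.75},{"finger_gap": 0.8},{"xyz": [0,0,-20],"finger_gap": 0.8},{"xyz": [0,0,-60],"finger_gap": 1},{"xyz": [0,0,-110],"finger_gap": 1},{"xyz": [0,0,-140],"finger_gap": 1},{"xyz": [0,0,-140],"finger_gap": 1},{"xyz": [0,0,-140],"finger_gap": 1}]' > m.json && python3 shift.py m.json | grep -E 't:|pos|cont|width'; python3 -c "
from h import *
from plant import r
a=wrist('w14')[:,:,::-1];b=r.camera('side')['pixels'][:,:,::-1]
x=cv2.resize(a[80:260,200:420],None,fx=3,fy=3,interpolation=cv2.INTER_CUBIC)
cv2.imwrite('pics/f.png',x)"
```

```text
t: 27.0
position: [641.7, -277.0, 134.1]
tool_rot: [0.001, 0.632, 0.775, 0.0]
contact_force: [-1.1, 0.3, -0.8]
grip_width: 1.0
```

View pics/f.png

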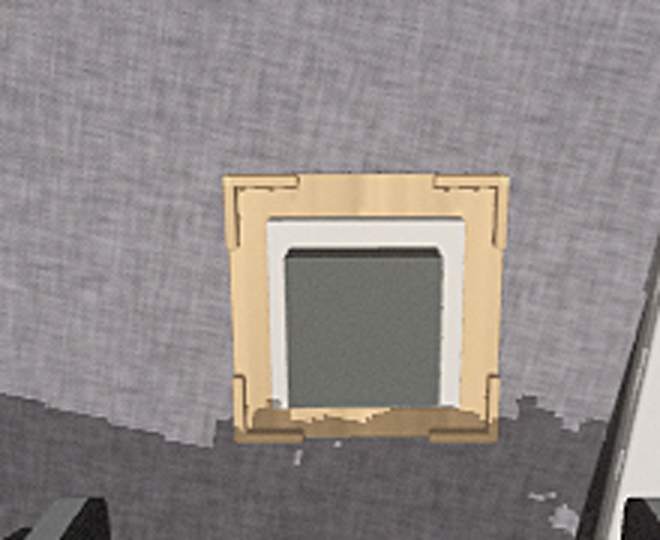

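The dark pad sits flat on the pale pad inside the square tray: dark top (286,258),(441,258),(441,407),(288,407); pale pad far corners (267,220),(465,220); tray outer corners (224,177),(509,177),(497,440),(235,440). I check the centring.

```bash
python3 -c "
from h import *
f=lambda p:crop(p,200,80,3)
s=quad(cast('w14',f([(286,257),(441,257),(441,407),(288,407)]),38));t=quad(cast('w14',f([(224,177),(509,177),(497,440),(235,440)]),12))
l=cast('w14',f([(267,220),(465,220)]),18);u=np.array([np.cos(np.radians(101.5)),np.sin(np.radians(101.5))])
print(s,t,l.mean(0)-33*u,np.hypot(*(l[1]-l[0])))
b=cast('w14',f([(286,249),(441,249)]),18);print('small by its foot',b.mean(0)-25*u)
"
```

```text
(array([ 639.5, -275.4]), np.float64(11.5), np.float64(-78.2), np.float64(49.146388414306024), np.float64(49.45973736657451)) (array([ 640.2, -275. ]), np.float64(11.5), np.float64(-78.6), np.float64(95.06691700558427), np.float64(93.86731185494587)) [ 640.0350532  -274.62126898] 65.45827323595562
small by its foot [ 639.54609215 -276.38847048]
```

All centred within about 1–2 mm, and the gripper is clear.

```bash
python3 -c "
from plant import r
print(r.hand_in())"
```

```text
the job is handed in; nothing more can be done
None
```

The job is handed in at about 27 s of the 96 s: the box, the tin and both pads are in their trays, each centred to within about 2 mm in the wrist pictures, with the dark pad on the middle of the pale one. One mishap on the way: the first grasp closed above the box because the fingertips sit about 26 mm above the reported tool point, and finding that out pressed the box top with about 37 N.

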